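# Set the washed bottles and teether on their matching drying pads

### The arm

A 6-joint arm with a two-finger parallel gripper is mounted at the origin on the work surface. World frame = base frame: x ahead of the robot, y to its left, z up, the work surface at z = 0. Lengths are in mm, angles in rad, forces in N, time in s.
With the tool pointing down it reaches from about 300 to 875 mm from the base axis. Payload 4.2 kg.
Tool frame: the origin (TCP) lies midway between the tips of the shut fingers; the grasp point (between the pads) lies r.pinch_z behind it (r.pinch_z is the distance from the TCP to the grasp point, in mm); z points along the fingers, y is the direction in which the jaws open and shut (so a half turn about z gives the same grasp; the last joint's range is limited). The gripper opens to 85 mm and grips with 20 to 120 N. Pads are 22 mm wide; open, the fingers measure 114 mm over their backs; the gripper's body (76 mm by 85 mm) begins 54 mm behind the grasp point. The pads swing forward as they close: fully open they stand 13 mm farther back than shut.
Start: joints at [-1.355, 0.32, 1.565, -0, 1.257, -0.02], TCP at [134.334, -559.103, 231.338] pointing down, gripper open.
Joint ranges: [-3.11, 3.11], [-0.84, 2.01], [0.21, 2.61], [-1.34, 4.49], [0.05, 2.63], [-2.56, 2.56]. Speed limits (rad/s): [2.57, 2.57, 3.14, 3.14, 3.14, 3.14].

### API

Orientations are given as a unit quaternion [w, x, y, z].
In Python, from bench import r gives the robot as it stands.
- The arm moves only by the tool arm_command, never from a script. Its arguments are lists of equal length, an entry for each row: "claw": the closure, from -1 (fully open) to 1 (shut); "dp": the shift along the tool's x, y, z in m, a list of three; "rot": the turn, a rotation vector about the tool's x, y, z in rad, a list of three. In form: {"claw": [claw, ...], "dp": [[x, y, z], ...], "rot": [[wx, wy, wz], ...]}. A call has 1 to 10 rows; each row shifts and turns the commanded pose from where the row before left it, along the tool's axes as they then stand; what a row does not reach is not made up. A row lasts 1/8 s, in which the tool goes at most 62.5 mm and 10.7 degrees, less where a joint would pass 70% of its speed; a pose out of reach is approached as far as the arm can. A call with a gripper value outside its range is refused whole. The fingers move at their own pace and stop on an object; the grip force is fixed at half the most. Time passes only in rows, so rows that do not move let the fingers close. It gives the time, the measured TCP pose, the force and the opening at its end, in the units of the state.
- r.read_state(): the state, without advancing time (a new reading comes with each control period).
- r.snapshot(name): name is "scene" or "top" or "wrist"; returns the picture (420x560x3 uint8, red, green, blue); there is no depth.
- r.camera_info(name): a dict with "intrinsics" (3x3 intrinsics, pixels), "dist" ([k1, k2, p1, p2, k3] as OpenCV has them; the pictures are not rectified), "R" (3x3) and "t" (3): a world point X has camera coordinates R X + t. Camera axes: x right, y down, z forward; pixel columns grow to the right and rows downward; lengths in mm; the calibration is good to about 2 mm. A picture is of the moment at which its call begins: read the wrist's pose just before it. camera_info takes no time and is no camera call; for the wrist camera it gives the pose at the moment of the call.
- r.finish_job(): hands the job in, once; it reports no verdict.
Trained networks look in the newest picture that a camera, given by its name, has taken for a name from the list of things; names that differ only in an ending like _2 or _b are one class to them, and where a whole thing is asked for, a point or a joint stands for the part that bears it (a point fixed in the world has none). Each returns a list of dicts, best first, with "score" (0 to 1); they miss things now and then, are a little off and sometimes report something else, mostly with a low value. They report only what shows in the picture. A call takes as long as a camera call. They do not tell look-alikes from the thing itself.
- r.spot_in(camera, target): "xyz" ([x, y, z] in mm, in world coordinates, good to about 4 mm: the middle of the surface that is visible of it).
- r.place_of(camera, target): "xyz" ([x, y, z] in mm, in world coordinates, good to about 4 mm: a listed point, or the origin of a listed thing).
The state is a dict: "t": time; "joint_pos": joint angles; "qvel": joint speeds; "joint_torque": joint torques, N m; "tcp_pos": TCP position; "eef_rot": TCP orientation; "contact_force": force on the tool from outside, world axes, zero at the start; "torque": the same for the moment, N m; "width": finger opening in mm.
Only numpy, scipy, OpenCV 4.12 (cv2) and the standard library are available. Lean on these libraries where they do the work, as an engineer would, in place of code of your own. Each camera call takes 0.05 s, during which the arm holds its last target. There are 200 camera calls.

### The job

Put each of the three glass bottles and the lilac teether on the drying pad whose moulded outline has its shape and size, centred on the outline and, for the square bottle and the teether, turned to fit it. Keep the bottles upright and the teether flat, set everything down gently without dropping it, let go, and leave the jar and the funnel where they stand.

Things in the scene. Friction and masses are not known exactly. Their poses are not given: they have to be found in the camera images.
- wide_mid (a point): The wide round glass bottle with a white cap: 62 mm across, 78 mm tall in all, straight glass sides up to 56 mm, then a cap 42 mm across, about 0.17 kg. Loose, standing upright on the mat; the point is its centre, half-way up, its z axis points up; its yaw does not matter.
- slim_mid (a point): The slim round glass bottle with a white cap: 42 mm across, 88 mm tall in all, straight glass sides up to 66 mm, then a cap 32 mm across, about 0.11 kg. Loose, standing upright on the mat; the point is its centre, half-way up, its z axis points up; its yaw does not matter.
- square_mid (a point): The square glass bottle with a round white cap: 48 mm by 48 mm, 82 mm tall in all, straight flat glass sides up to 60 mm, then a cap 36 mm across, about 0.16 kg. Loose, standing upright on the mat; the point is its centre, half-way up, its z axis points up; x and y are square to its flat sides.
- teether_mid (a point): The lilac teether, a stiff flat bar with a ring at each end, lying flat on the mat: 94 mm long (along its x), 18 mm thick (z up), rings 32 mm across with 16 mm holes, centred 31 mm either side of the middle; the straight waist between them is 20 mm wide (along y) and 30 mm long, the place to grip it; about 0.05 kg. Loose; the point is its centre, half-way up its thickness.
- pad_wide_top (a point): A flat round grey silicone drying pad, 112 mm across and 4 mm thick, fixed on the counter mat, with a dark moulded outline around its middle: a large circle 70 mm across, for the wide round bottle. The outline bead is only 1.5 mm high and nothing to bump into. The point is the centre of the pad's top face; its yaw does not matter.
- pad_slim_top (a point): A flat round grey silicone drying pad, 112 mm across and 4 mm thick, fixed on the counter mat, with a dark moulded outline around its middle: a small circle 50 mm across, for the slim round bottle. The outline bead is only 1.5 mm high and nothing to bump into. The point is the centre of the pad's top face; its yaw does not matter.
- pad_square_top (a point): A flat round grey silicone drying pad, 112 mm across and 4 mm thick, fixed on the counter mat, with a dark moulded outline around its middle: a square of 56 mm with slightly cut corners, for the square bottle. The outline bead is only 1.5 mm high and nothing to bump into. The point is the centre of the pad's top face; x and y are square to the sides of the outline.
- pad_bone_top (a point): A flat round grey silicone drying pad, 112 mm across and 4 mm thick, fixed on the counter mat, with a dark moulded outline around its middle: a long bone shape 102 mm by 40 mm with a 28 mm waist, for the teether. The outline bead is only 1.5 mm high and nothing to bump into. The point is the centre of the pad's top face; x runs along the long direction of the outline.
- jar: Bystander: a frosted plastic storage jar with a wire lever lid, 90 mm across, 113 mm tall, loose on the mat to the robot's right of the work. Origin: centre of its underside. To be left alone.
- funnel: Bystander: a white plastic funnel standing mouth down, 86 mm across at the mat, narrowing to a 14 mm spout at 88 mm, loose on the mat to the robot's right of the work. Origin: centre of its underside. To be left alone.
- basket: Bystander: a white slatted sterilizer basket with its hinged lid shut, 160 mm (x) by 130 mm (y), 75 mm tall with a small knob standing above the lid, to the robot's left of the work. Fixed. Origin: centre of its underside.
Things that resemble listed ones, but are neither listed nor needed, are in the scene too. What is shaped like the part that bears pad_bone_top but blue is not meant.

How it is judged (in metres and radians):
At the end, for the whole second after the job is handed in: Each thing rests on its matching pad: centre within 12 mm of the pad centre, height within 4 mm of resting, upright (teether flat) within 0.1 rad; the square bottle's sides and the teether's length within 0.26 rad of the outline's; all let go and at rest (horizontal distance between wide_mid and pad_wide_top below 0.012 m and z of wide_mid in the frame of pad_wide_top between 0.035 and 0.043 m and angle between each of wide_mid, slim_mid, square_mid, teether_mid's own z axis and vertical below 0.1 rad and linear speed of each of wide, slim, square, teether below 0.02 m/s and angular speed of each of wide, slim, square, teether below 0.2 rad/s and contact force between the fingers and wide below 0.1 N and horizontal distance between slim_mid and pad_slim_top below 0.012 m and z of slim_mid in the frame of pad_slim_top between 0.04 and 0.048 m and contact force between the fingers and slim below 0.1 N and horizontal distance between square_mid and pad_square_top below 0.012 m and z of square_mid in the frame of pad_square_top between 0.037 and 0.045 m and contact force between the fingers and square below 0.1 N and (angle between the x axis of square_mid and the x axis of pad_square_top, either way round below 0.26 rad or angle between the x axis of square_mid and the y axis of pad_square_top, either way round below 0.26 rad) and horizontal distance between teether_mid and pad_bone_top below 0.012 m and z of teether_mid in the frame of pad_bone_top between 0.005 and 0.013 m and contact force between the fingers and teether below 0.1 N and angle between the x axis of teether_mid and the x axis of pad_bone_top, either way round below 0.26 rad); the robot touches nothing.
It fails at once if a bottle or the teether is tipped by more than 35 degrees (angle between any of wide_mid, slim_mid, square_mid, teether_mid's own z axis and vertical above 0.61 rad).
It fails at once if a bottle or the teether is dropped (out of the fingers and faster than 0.55 m/s, a fall of about 15 mm) ((linear speed of wide above 0.55 m/s and contact force between the fingers and wide below 0.01 N) or (linear speed of slim above 0.55 m/s and contact force between the fingers and slim below 0.01 N) or (linear speed of square above 0.55 m/s and contact force between the fingers and square below 0.01 N) or (linear speed of teether above 0.55 m/s and contact force between the fingers and teether below 0.01 N)).
It fails at once if the jar or the funnel is shifted by more than 15 mm (distance of any of jar, funnel from where it was at the start of the episode above 0.015 m).
It also fails if it takes over 102 s, if anything falls off the work surface, if the arm or the gripper's body presses on something with over 40 N, if the wrist force passes 120 N, or if a joint passes its speed limit or range.

## Working session

There is one attempt and no reset: what is moved stays moved. The work goes in short steps, Python scripts to look and compute and a tool call to move; the robot and the scene stay as the last step left them, time stands still between calls to the robot, and variables do not carry over. Pictures are saved under pics/ and viewed, about 12 in all and at most 16, crops included, and the job is handed in when it is done.

Besides the shell and the picture viewer there is one more tool, called after ">>>" as name(argument=value, ...) on one line, values as JSON. arm_command: Moves the arm, as the interface text tells. Its arguments: {"type":"object","properties":{"claw":{"type":"array"},"dp":{"type":"array"},"rot":{"type":"array"}},"required":["claw","dp","rot"]}

```bash
mkdir -p pics; python3 - <<'E'
from bench import r
import cv2,numpy as np
s=r.read_state();print(s['t'],s['tcp_pos'],s['eef_rot'],s['width'],r.pinch_z)
for c in ['top','scene']:
    im=r.snapshot(c);cv2.imwrite(f'pics/{c}0.png',im[:,:,::-1])
    for n in ['wide_mid','slim_mid','square_mid','teether_mid','pad_wide_top','pad_slim_top','pad_square_top','pad_bone_top','jar','funnel','basket']:
        print(c,n,[(np.round(d['xyz']).tolist(),round(d['score'],2)) for d in r.place_of(c,n)][:5])
E
```

```text
0.0 [ 134.23129892 -558.61046691  230.47353825] [-8.94444603e-04  9.93058625e-01  1.17617011e-01 -7.95737889e-05] 85.33604356832929 18.700000000000003
top wide_mid [([626.0, -269.0, 40.0], 0.65)]
top slim_mid [([613.0, 276.0, 47.0], 0.48)]
top square_mid [([428.0, 291.0, 42.0], 0.61)]
top teether_mid [([610.0, -87.0, 12.0], 0.58)]
top pad_wide_top [([463.0, 69.0, 8.0], 0.66)]
top pad_slim_top [([628.0, 103.0, 2.0], 0.8)]
top pad_square_top [([436.0, -104.0, 9.0], 0.55)]
top pad_bone_top [([444.0, -280.0, 4.0], 0.95), ([231.0, -327.0, 6.0], 0.44), ([629.0, 103.0, 3.0], 0.35)]
top jar [([431.0, -443.0, 5.0], 0.68)]
top funnel [([638.0, -445.0, 2.0], 0.57)]
top basket [([539.0, 465.0, 1.0], 0.95)]
scene wide_mid [([621.0, -268.0, 39.0], 0.76), ([433.0, 294.0, 43.0], 0.56), ([608.0, -84.0, 10.0], 0.21)]
scene slim_mid [([634.0, 105.0, 8.0], 0.66), ([613.0, 283.0, 44.0], 0.64)]
scene square_mid [([429.0, 294.0, 44.0], 0.87)]
scene teether_mid [([607.0, -84.0, 9.0], 0.69)]
scene pad_wide_top [([462.0, 71.0, 8.0], 0.82)]
scene pad_slim_top [([633.0, 105.0, 7.0], 0.82)]
scene pad_square_top [([435.0, -106.0, 10.0], 0.86)]
scene pad_bone_top [([444.0, -284.0, 4.0], 0.74), ([232.0, -329.0, 4.0], 0.65)]
scene jar [([428.0, -446.0, 4.0], 0.83)]
scene funnel [([636.0, -446.0, 2.0], 0.86), ([622.0, -270.0, 36.0], 0.24)]
scene basket [([546.0, 466.0, 2.0], 0.82), ([432.0, 292.0, 40.0], 0.54)]
```

```bash
python3 - <<'E'
import cv2
im=cv2.imread('pics/top0.png');cv2.imwrite('pics/top0b.png',cv2.resize(im,(800,600),interpolation=cv2.INTER_CUBIC))
E
```

```text
(no output)
```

View pics/top0b.png

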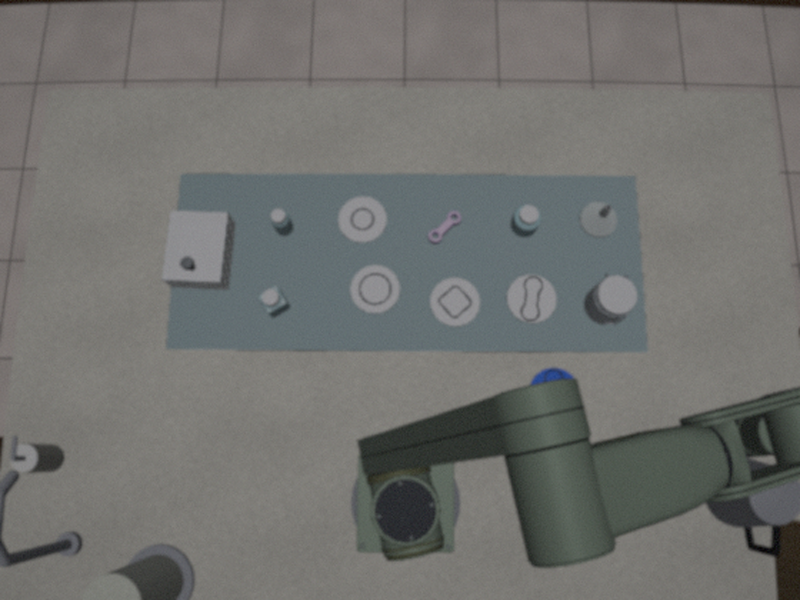

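View pics/scene0.png

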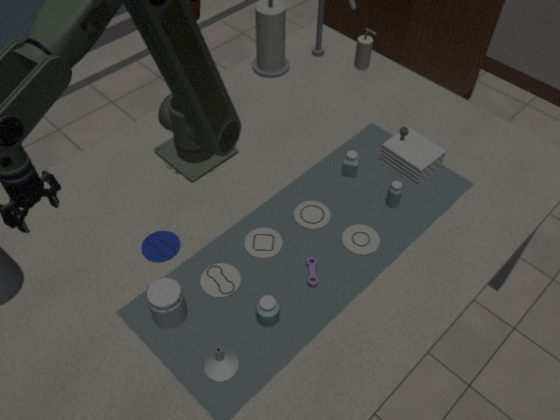

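```bash
cat > h.py <<'E'
from bench import r
import numpy as np,cv2
from scipy.spatial.transform import Rotation as Ro
def info():
    s=r.read_state();q=s['eef_rot'];R=Ro.from_quat([q[1],q[2],q[3],q[0]]).as_matrix()
    return s,R,np.arctan2(R[1,0],R[0,0])
def pr(name,pts):
    c=r.camera_info(name);rv,_=cv2.Rodrigues(np.array(c['R']))
    return cv2.projectPoints(np.array(pts,float).reshape(-1,1,3),rv,np.array(c['t'],float),np.array(c['intrinsics']),np.array(c['dist']))[0][:,0]
def bird(name,im,cx,cy,half,z,mm=1.0):
    # orthographic view of plane z: column = +y to the left, row = +x upward
    n=int(2*half/mm);u=(np.arange(n)+.5)*mm
    X,Y=np.meshgrid(cx+half-u,cy+half-u,indexing='ij')
    p=pr(name,np.stack([X,Y,0*X+z],-1)).reshape(n,n,2).astype(np.float32)
    return cv2.remap(im,p[...,0],p[...,1],cv2.INTER_LINEAR)
def rel(x,y,z,yaw=None):
    s,R,psi=info();d=R.T@(np.array([x,y,z])-s['tcp_pos'])
    print('dp mm',np.round(d,1),'psi',round(psi,4),'tcp',np.round(s['tcp_pos'],1),'w',round(s['width'],1),'t',round(s['t'],2))
E
python3 - <<'E'
from h import *
s,R,psi=info();print(psi,R.round(4))
c=r.camera_info('wrist');print(c['intrinsics'],c['R'],(R.T@(-np.array(c['R']).T@c['t']-s['tcp_pos'])))
rel(560,-275,290)
E
```

```text
0.23580918411966406 [[ 9.723e-01  2.336e-01  0.000e+00]
 [ 2.336e-01 -9.723e-01 -1.000e-04]
 [-0.000e+00  1.000e-04 -1.000e+00]]
[[369.61135268   0.         281.13102347]
 [  0.         369.61135268 212.17192069]
 [  0.           0.           1.        ]] [[ 2.34844907e-01 -9.72032603e-01  6.98213613e-04]
 [-9.25397825e-01 -2.23357922e-01  3.06186388e-01]
 [-2.97467200e-01 -7.25524391e-02 -9.51971327e-01]] [  78.87785927   -1.17345051 -143.51735407]
dp mm [ 480.2 -176.8  -58.7] psi 0.2358 tcp [ 134.4 -559.1  231.4] w 85.9 t 1.2
```

>>> arm_command(claw=[-1,-1,-1,-1,-1,-1,-1,-1,-1,-1], dp=[[0,0,0],[0,0,0],[0.048,-0.039,0],[0.048,-0.039,0],[0.048,-0.039,0],[0.048,-0.039,0],[0.048,-0.039,0],[0.048,-0.039,0],[0.048,-0.039,0],[0.048,-0.039,0]], rot=[[0,0,0.118],[0,0,0.118],[0,0,0],[0,0,0],[0,0,0],[0,0,0],[0,0,0],[0,0,0],[0,0,0],[0,0,0]])

```text
t: 2.45
tcp_pos: [519.9, -245.8, 231.5]
eef_rot: [0.0, 1.0, -0.0, 0.0]
contact_force: [0.1, -0.7, -0.2]
width: 85.5
```

>>> arm_command(claw=[-1,-1,-1,-1], dp=[[0.02,-0.05,0.01],[0,-0.012,0.01],[0,0,0],[0,0,0]], rot=[[0,0,0],[0,0,0],[0,0,0],[0,0,0]])

```text
t: 2.95
tcp_pos: [538.1, -186.5, 211.7]
eef_rot: [0.0, 1.0, -0.001, 0.0]
contact_force: [0.6, -0.2, -0.2]
width: 85.5
```

```bash
python3 - <<'E'
from h import *
rel(550,-185,200)
im=r.snapshot('wrist');np.save('w1.npy',im);cv2.imwrite('pics/w1.png',im[:,:,::-1])
for n in ['wide_mid','teether_mid','pad_square_top','pad_bone_top','pad_wide_top','pad_slim_top']:
    print(n,[(np.round(d['xyz']).tolist(),round(d['score'],2)) for d in r.place_of('wrist',n)][:3])
E
```

```text
dp mm [11.9 -1.5 11.7] psi -0.0015 tcp [ 538.1 -186.5  211.7] w 85.5 t 2.95
wide_mid [([620.0, -267.0, 38.0], 0.91)]
teether_mid [([610.0, -86.0, 8.0], 0.72), ([445.0, -282.0, 10.0], 0.18)]
pad_square_top [([438.0, -109.0, 9.0], 0.88)]
pad_bone_top [([450.0, -284.0, 8.0], 0.6)]
pad_wide_top [([469.0, 76.0, 9.0], 0.71)]
pad_slim_top []
```

View pics/w1.png

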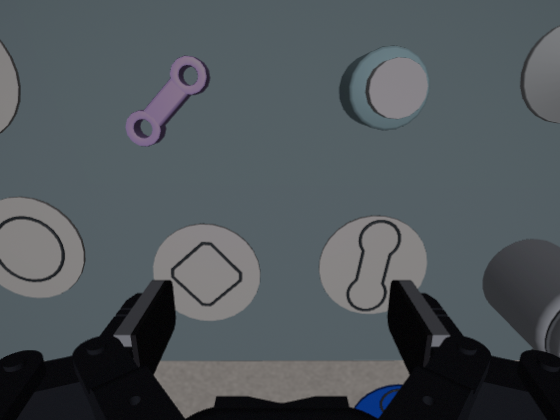

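```bash
cat >> h.py <<'E'
def pad(name,im,cx,cy,z=6.5,square=False,half=75):
    b=bird(name,im,cx,cy,half,z,0.5);hsv=cv2.cvtColor(b,cv2.COLOR_RGB2HSV)
    g=cv2.GaussianBlur(b[...,0],(0,0),1)
    m=(g>np.percentile(g,20)/2+np.percentile(g,95)/2).astype(np.uint8)
    cs,_=cv2.findContours(m,cv2.RETR_EXTERNAL,cv2.CHAIN_APPROX_NONE);c=max(cs,key=cv2.contourArea)
    (px,py),rad=cv2.minEnclosingCircle(c);el=cv2.fitEllipse(cv2.convexHull(c))
    w=lambda u,v:(cx+half-v*.5,cy+half-u*.5)
    # outline: dark pixels inside the pad disc
    yy,xx=np.mgrid[:g.shape[0],:g.shape[1]];ins=np.hypot(xx-el[0][0],yy-el[0][1])<104
    k=(ins&(m==0)).astype(np.uint8)
    cs,_=cv2.findContours(k,cv2.RETR_EXTERNAL,cv2.CHAIN_APPROX_NONE);o=max(cs,key=lambda q:cv2.contourArea(cv2.convexHull(q)))
    (rx,ry),(rw,rh),ra=cv2.minAreaRect(o);box=cv2.boxPoints(((rx,ry),(rw,rh),ra))
    e=max([box[1]-box[0],box[2]-box[1]],key=np.linalg.norm)
    yaw=np.arctan2(-e[0],-e[1])
    print('pad',np.round(w(*el[0]),1),'axes',np.round(np.array(el[1])*.5,1),'outline',np.round(w(rx,ry),1),np.round([rw*.5,rh*.5],1),'yaw long',round(yaw%np.pi,3))
    return b
E
python3 - <<'E'
from h import *
im=np.load('w1.npy')
a=pad('wrist',im,438,-107);b=pad('wrist',im,447,-283)
# teether: lilac
t=bird('wrist',im,610,-86,70,18,0.5);h=cv2.cvtColor(t,cv2.COLOR_RGB2HSV)
m=((h[...,0]>125)&(h[...,0]<165)&(h[...,1]>40)).astype(np.uint8)
cs,_=cv2.findContours(m,cv2.RETR_EXTERNAL,cv2.CHAIN_APPROX_NONE);c=max(cs,key=cv2.contourArea)
(rx,ry),(rw,rh),ra=cv2.minAreaRect(c);bx=cv2.boxPoints(((rx,ry),(rw,rh),ra));e=max([bx[1]-bx[0],bx[2]-bx[1]],key=np.linalg.norm)
print('teether',680-ry*.5,-16-rx*.5,rw*.5,rh*.5,'yaw',np.arctan2(-e[0],-e[1])%np.pi)
# cap of wide: z ~80, bright disc
w=bird('wrist',im,620,-267,50,80,0.5);g=cv2.GaussianBlur(w[...,0],(0,0),1);m=(g>np.percentile(g,50)/2+np.percentile(g,95)/2).astype(np.uint8)
cs,_=cv2.findContours(m,cv2.RETR_EXTERNAL,cv2.CHAIN_APPROX_NONE);c=max(cs,key=cv2.contourArea);el=cv2.fitEllipse(cv2.convexHull(c))
print('wide cap',670-el[0][1]*.5,-217-el[0][0]*.5,np.array(el[1])*.5)
mk=lambda x:cv2.resize(x,(280,280))
cv2.imwrite('pics/b1.png',np.hstack([mk(a),mk(b)])[:,:,::-1]);cv2.imwrite('pics/b2.png',np.hstack([mk(t),mk(w)])[:,:,::-1])
E
```

```text
pad [ 436.7 -106.2] axes [111.3 111.7] outline [ 436.6 -106.1] [61. 61.] yaw long 2.301
pad [ 445.3 -279.9] axes [111.4 111.6] outline [ 445.3 -279.9] [ 44.3 103.9] yaw long 2.994
teether 609.7390594482422 -83.76107025146484 32.89982604980469 94.7548828125 yaw 2.3624837
wide cap 620.909538269043 -267.4404754638672 [40.83665466 41.29553604]
```

>>> arm_command(claw=[-1,-1,-1,-1,-1], dp=[[0.0277,0.027,0.03],[0.0277,0.027,0.03],[0.0277,0.027,0.03],[0,0,0],[0,0,0]], rot=[[0,0,0],[0,0,0],[0,0,0],[0,0,0],[0,0,0]])

```text
t: 3.92
tcp_pos: [621.2, -266.1, 121.6]
eef_rot: [-0.0, 1.0, -0.0, -0.0]
contact_force: [0.4, 0.8, 0.3]
width: 85.0
```

```bash
cat >> h.py <<'E'
def cap(name,im,x,y,z,half=40):
    w=bird(name,im,x,y,half,z,0.5);g=cv2.GaussianBlur(w[...,0],(0,0),1);m=(g>np.percentile(g,40)/2+np.percentile(g,95)/2).astype(np.uint8)
    cs,_=cv2.findContours(m,cv2.RETR_EXTERNAL,cv2.CHAIN_APPROX_NONE);c=max(cs,key=cv2.contourArea);el=cv2.fitEllipse(cv2.convexHull(c))
    print('cap',round(x+half-el[0][1]*.5,1),round(y+half-el[0][0]*.5,1),np.round(np.array(el[1])*.5,1))
    return w
E
python3 - <<'E'
from h import *
rel(621,-267.5,16)
im=r.snapshot('wrist')
w=cap('wrist',im,621,-267.5,80,30)
cv2.imwrite('pics/w2.png',np.hstack([im,cv2.resize(w,(420,420))])[:,:,::-1])
E
```

```text
dp mm [ -0.2   1.5 105.6] psi -0.0004 tcp [ 621.2 -266.1  121.6] w 85.0 t 3.92
cap 619.6 -267.5 [41.2 41.4]
```

>>> arm_command(claw=[-1,-1,-1,-1,1,1,1,1,1,1], dp=[[-0.0005,0.0015,0.035],[0,0,0.035],[0,0,0.025],[0,0,0.01],[0,0,0],[0,0,0],[0,0,0],[0,0,0],[0,0,0],[0,0,0]], rot=[[0,0,0],[0,0,0],[0,0,0],[0,0,0],[0,0,0],[0,0,0],[0,0,0],[0,0,0],[0,0,0],[0,0,0]])

```text
t: 5.22
tcp_pos: [622.2, -268.1, 18.4]
eef_rot: [0.001, 1.0, -0.0, 0.002]
contact_force: [-0.2, -0.1, 6.3]
width: 60.9
```

>>> arm_command(claw=[1,1,1,1,1,1,1,1,1,1], dp=[[0,0,-0.015],[0,0,-0.045],[0,0,-0.06],[-0.017,-0.045,-0.03],[-0.017,-0.045,-0.03],[-0.017,-0.045,0],[-0.017,-0.045,0],[-0.017,-0.045,0],[-0.017,-0.045,0],[0,0,0]], rot=[[0,0,0],[0,0,0],[0,0,0],[0,0,0],[0,0,0],[0,0,0],[0,0,0],[0,0,0],[0,0,0],[0,0,0]])

```text
t: 6.48
tcp_pos: [517.5, 4.7, 197.0]
eef_rot: [-0.0, 1.0, 0.002, -0.0]
contact_force: [-0.7, -0.4, -1.2]
width: 60.8
```

>>> arm_command(claw=[1,1], dp=[[0,0,0],[0,0,0]], rot=[[0,0,0],[0,0,0]])

```text
t: 6.72
tcp_pos: [519.5, 1.3, 196.4]
eef_rot: [0.0, 1.0, -0.001, 0.0]
contact_force: [-0.1, -0.8, -1.6]
width: 61.0
```

```bash
python3 - <<'E'
from h import *
rel(465,73,150)
im=r.snapshot('wrist');np.save('w3.npy',im);cv2.imwrite('pics/w3.png',im[:,:,::-1])
a=pad('wrist',im,465,73);b=pad('wrist',im,630,104)
E
```

```text
dp mm [-54.6 -71.6  46.4] psi -0.0015 tcp [519.5   1.3 196.4] w 61.0 t 6.72
pad [465.7  74. ] axes [110.7 112.3] outline [458.   66.2] [87.5 88. ] yaw long 0.0
pad [612.5 104.4] axes [115.4 956.5] outline [631.  105.8] [52.  52.5] yaw long 1.571
```

View pics/w3.png

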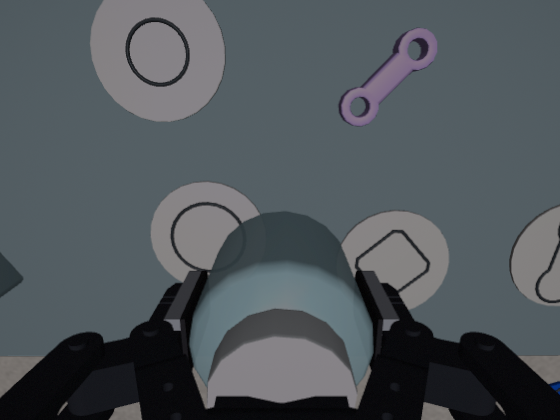

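>>> arm_command(claw=[1,1,1,1,1,1], dp=[[-0.0265,-0.0363,0.03],[-0.0265,-0.0363,0.03],[0,0,0.05],[0,0,0.03],[0,0,0],[0,0,0]], rot=[[0,0,0],[0,0,0],[0,0,0],[0,0,0],[0,0,0],[0,0,0]])

```text
t: 7.52
tcp_pos: [467.4, 74.6, 57.3]
eef_rot: [-0.0, 1.0, -0.001, 0.001]
contact_force: [-0.3, 0.4, -0.6]
width: 60.8
```

>>> arm_command(claw=[1,1,1,1], dp=[[-0.0005,0.0005,0.02],[0,0,0.009],[0,0,0.003],[0,0,0]], rot=[[0,0,0],[0,0,0],[0,0,0],[0,0,0]])

```text
t: 8.02
tcp_pos: [466.1, 74.4, 24.8]
eef_rot: [-0.0, 1.0, -0.0, 0.001]
contact_force: [-0.5, -0.8, -1.0]
width: 60.6
```

>>> arm_command(claw=[1,1,1], dp=[[0,0,0.0015],[0,0,0.001],[0,0,0]], rot=[[0,0,0],[0,0,0],[0,0,0]])

```text
t: 8.4
tcp_pos: [465.9, 74.5, 22.4]
eef_rot: [-0.0, 1.0, -0.0, 0.0]
contact_force: [-0.2, -0.1, 3.9]
width: 60.5
```

>>> arm_command(claw=[-1,-1,-1,-1,-1,-1,-1,-1,-1,-1], dp=[[0,0,0],[0,0,0],[0,0,0],[0,0,0],[0,0,-0.02],[0,0,-0.06],[0,0,-0.06],[0.02,-0.04,-0.03],[0.02,-0.05,0],[0.02,-0.04,0]], rot=[[0,0,0],[0,0,0],[0,0,0],[0,0,0],[0,0,0],[0,0,0],[0,0,0],[0,0,0],[0,0,0],[0,0,0]])

```text
t: 9.65
tcp_pos: [526.2, 206.1, 192.5]
eef_rot: [-0.0, 1.0, 0.0, 0.001]
contact_force: [1.0, -0.0, -0.1]
width: 85.5
```

>>> arm_command(claw=[-1,-1], dp=[[0,0,0],[0,0,0]], rot=[[0,0,0],[0,0,0]])

```text
t: 9.9
tcp_pos: [524.9, 203.9, 191.2]
eef_rot: [0.001, 1.0, 0.0, -0.001]
contact_force: [-1.1, -0.3, -0.3]
width: 85.3
```

```bash
python3 - <<'E'
from h import *
rel(613,281,110)
im=r.snapshot('wrist');np.save('w4.npy',im);cv2.imwrite('pics/w4.png',im[:,:,::-1])
cap('wrist',im,465,74,84,30);pad('wrist',im,465.7,74);pad('wrist',im,631,105.5,half=65)
for n in ['slim_mid','square_mid']:
    print(n,[(np.round(d['xyz']).tolist(),round(d['score'],2)) for d in r.place_of('wrist',n)][:3])
cap('wrist',im,613,280,90,30);cap('wrist',im,429,292,84,30)
E
```

```text
dp mm [ 88.2 -77.2  81. ] psi 0.0001 tcp [524.9 203.9 191.2] w 85.3 t 9.9
cap 463.7 74.1 [40.6 41.3]
pad [465.2  72. ] axes [111.4 111.7] outline [458.2  73.2] [83.1 85.3] yaw long 2.282
pad [630.5 104.3] axes [109.7 112.3] outline [631.2 104.2] [53.5 53.5] yaw long 1.571
slim_mid [([609.0, 284.0, 51.0], 0.87)]
square_mid [([432.0, 291.0, 45.0], 0.78), ([465.0, 75.0, 43.0], 0.65)]
cap 610.8 285.1 [30.6 30.9]
cap 419.3 280.9 [43.4 85. ]
```

View pics/w4.png

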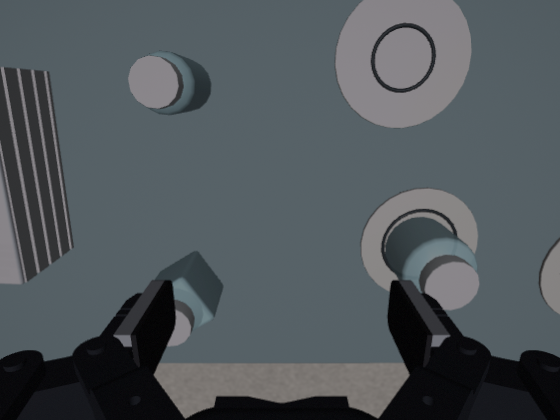

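>>> arm_command(claw=[-1,-1,-1,-1,-1], dp=[[0.0288,-0.0269,0.02],[0.0288,-0.0269,0.02],[0.0288,-0.0269,0.02],[0,0,0],[0,0,0]], rot=[[0,0,0],[0,0,0],[0,0,0],[0,0,0],[0,0,0]])

```text
t: 10.68
tcp_pos: [611.5, 284.0, 132.0]
eef_rot: [0.0, 1.0, -0.0, -0.0]
contact_force: [-1.2, 0.0, 1.3]
width: 85.5
```

```bash
python3 - <<'E'
from h import *
rel(611,285,24)
im=r.snapshot('wrist')
cap('wrist',im,611,285,91,28)
E
```

```text
dp mm [ -0.5  -1.1 108. ] psi -0.0009 tcp [611.5 284.  132. ] w 85.5 t 10.68
cap 610.0 284.9 [30.7 31. ]
```

>>> arm_command(claw=[-1,-1,-1,-1,1,1,1,1,1,1], dp=[[-0.001,-0.001,0.035],[0,0,0.035],[0,0,0.028],[0,0,0.01],[0,0,0],[0,0,0],[0,0,0],[0,0,0],[0,0,0],[0,0,0]], rot=[[0,0,0],[0,0,0],[0,0,0],[0,0,0],[0,0,0],[0,0,0],[0,0,0],[0,0,0],[0,0,0],[0,0,0]])

```text
t: 11.98
tcp_pos: [612.2, 286.5, 25.8]
eef_rot: [-0.001, 1.0, -0.0, 0.002]
contact_force: [-0.1, -0.1, 6.9]
width: 40.7
```

>>> arm_command(claw=[1,1], dp=[[0,0,0],[0,0,0]], rot=[[0,0,0],[0,0,0]])

```text
t: 12.22
tcp_pos: [612.2, 286.5, 25.8]
eef_rot: [-0.001, 1.0, -0.0, 0.002]
contact_force: [-0.8, -0.3, 6.3]
width: 41.4
```

>>> arm_command(claw=[1,1,1,1,1,1,1,1,1,1], dp=[[0,0,-0.015],[0,0,-0.04],[0.005,0.045,-0.02],[0.005,0.045,0],[0.005,0.045,0],[0.005,0.0465,0],[0,0,0.03],[0,0,0.02],[0,0,0],[0,0,0]], rot=[[0,0,0],[0,0,0],[0,0,0],[0,0,0],[0,0,0],[0,0,0],[0,0,0],[0,0,0],[0,0,0],[0,0,0]])

```text
t: 13.48
tcp_pos: [631.7, 104.9, 50.0]
eef_rot: [-0.0, 1.0, 0.0, 0.001]
contact_force: [-0.5, -0.4, 0.2]
width: 40.8
```

>>> arm_command(claw=[1,1,1,1,1], dp=[[0,0,0.01],[0,0,0.006],[0,0,0.0025],[0,0,0.0015],[0,0,0]], rot=[[0,0,0],[0,0,0],[0,0,0],[0,0,0],[0,0,0]])

```text
t: 14.1
tcp_pos: [630.6, 104.6, 29.8]
eef_rot: [0.0, 1.0, -0.0, -0.0]
contact_force: [-3.3, 0.3, 5.9]
width: 40.5
```

>>> arm_command(claw=[-1,-1,-1,-1,-1,-1,-1,-1,-1,-1], dp=[[0,0,0],[0,0,0],[0,0,0],[0,0,0],[0,0,-0.02],[0,0,-0.06],[0,0,-0.06],[-0.05,-0.03,-0.02],[-0.05,-0.035,0],[-0.05,-0.035,0]], rot=[[0,0,0],[0,0,0],[0,0,0],[0,0,0],[0,0,0],[0,0,0],[0,0,0],[0,0,0],[0,0,0],[0,0,0]])

```text
t: 15.35
tcp_pos: [479.6, 205.4, 189.2]
eef_rot: [-0.0, 1.0, -0.001, 0.001]
contact_force: [0.2, 0.6, 0.7]
width: 85.4
```

>>> arm_command(claw=[-1,-1,-1,-1], dp=[[-0.05,-0.035,0],[-0.02,-0.02,0],[0,0,0],[0,0,0]], rot=[[0,0,0],[0,0,0],[0,0,0],[0,0,0]])

```text
t: 15.85
tcp_pos: [411.7, 259.3, 188.9]
eef_rot: [0.0, 1.0, -0.0, 0.0]
contact_force: [0.4, -0.3, 0.1]
width: 85.3
```

```bash
python3 - <<'E'
from h import *
rel(430,292,130)
im=r.snapshot('wrist');np.save('w5.npy',im);cv2.imwrite('pics/w5.png',im[:,:,::-1])
cap('wrist',im,630,105,94,28);pad('wrist',im,630.7,104.5,half=65)
cap('wrist',im,430,292,85,28)
b=bird('wrist',im,430,292,50,62,0.25);cv2.imwrite('pics/b5.png',b[:,:,::-1])
E
```

```text
dp mm [ 18.2 -32.7  58.9] psi -0.0002 tcp [411.7 259.3 188.9] w 85.3 t 15.85Traceback (most recent call last):
  File "<stdin>", line 4, in <module>
  File "h.py", line 37, in cap
    cs,_=cv2.findContours(m,cv2.RETR_EXTERNAL,cv2.CHAIN_APPROX_NONE);c=max(cs,key=cv2.contourArea);el=cv2.fitEllipse(cv2.convexHull(c))
                                                                       ~~~^^^^^^^^^^^^^^^^^^^^^^^^
ValueError: max() iterable argument is empty
```

View pics/w5.png

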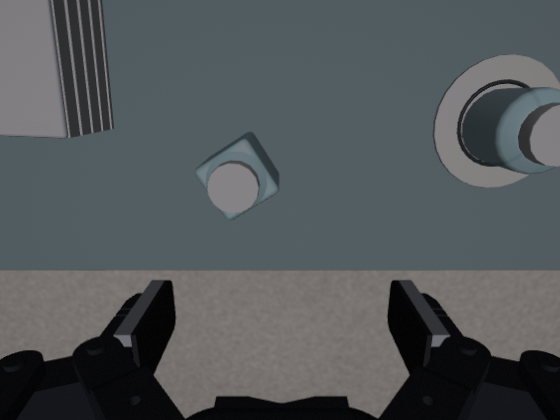

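```bash
python3 - <<'E'
from h import *
im=np.load('w5.npy')
cap('wrist',im,430,292,85,28)
b=bird('wrist',im,430,292,45,61,0.25)
b=cv2.convertScaleAbs(b,alpha=1.5)
for i in range(0,360,40): cv2.line(b,(i,0),(i,359),(0,0,0),1);cv2.line(b,(0,i),(359,i),(0,0,0),1)
cv2.imwrite('pics/b5.png',cv2.resize(b,(720,720))[60:660,:,::-1])
E
```

```text
cap 428.3 294.0 [34.7 35.4]
```

View pics/b5.png

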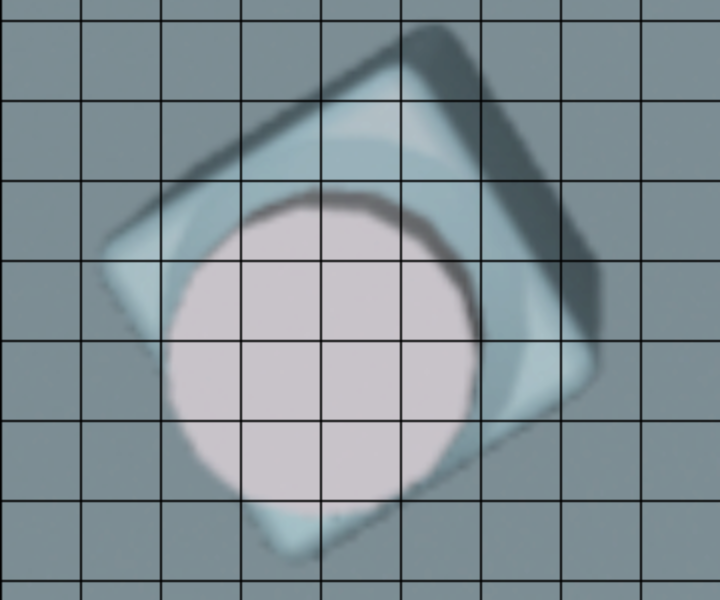

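>>> arm_command(claw=[-1,-1,-1,-1,-1,-1,-1], dp=[[0.0168,-0.0342,0],[0,0,0.02],[0,0,0.02],[0,0,0.02],[0,0,0.01],[0,0,0],[0,0,0]], rot=[[0,0,0],[0,0,-0.1425],[0,0,-0.1425],[0,0,-0.1425],[0,0,-0.1425],[0,0,0],[0,0,0]])

```text
t: 16.77
tcp_pos: [428.7, 293.6, 119.1]
eef_rot: [-0.0, 0.96, 0.28, 0.0]
contact_force: [0.1, -0.4, 0.8]
width: 85.2
```

```bash
python3 - <<'E'
from h import *
rel(428.5,293.5,20)
im=r.snapshot('wrist')
cap('wrist',im,429,293.5,85,28)
E
```

```text
dp mm [-0.3 -0.1 99.1] psi 0.5666 tcp [428.7 293.6 119.1] w 85.2 t 16.77
cap 428.2 294.0 [34.8 35.7]
```

>>> arm_command(claw=[-1,-1,-1,-1,1,1,1,1,1,1], dp=[[0,0,0.035],[0,0,0.035],[0,0,0.02],[0,0,0.009],[0,0,0],[0,0,0],[0,0,0],[0,0,0],[0,0,0],[0,0,0]], rot=[[0,0,0],[0,0,0],[0,0,0],[0,0,0],[0,0,0],[0,0,0],[0,0,0],[0,0,0],[0,0,0],[0,0,0]])

```text
t: 18.08
tcp_pos: [428.7, 294.4, 21.0]
eef_rot: [-0.0, 0.96, 0.281, 0.001]
contact_force: [-0.9, -0.5, 6.7]
width: 47.7
```

>>> arm_command(claw=[1], dp=[[0,0,0]], rot=[[0,0,0]])

```text
t: 18.2
tcp_pos: [428.8, 294.4, 21.0]
eef_rot: [-0.0, 0.96, 0.281, 0.001]
contact_force: [-0.2, 0.1, 6.7]
width: 47.4
```

>>> arm_command(claw=[1,1,1,1,1,1,1,1,1,1], dp=[[0,0,-0.015],[0,0,-0.06],[0,0,-0.06],[-0.0298,0.0487,-0.015],[-0.0298,0.0487,0],[-0.0298,0.0487,0],[-0.0298,0.0487,0],[-0.0298,0.0487,0],[-0.0298,0.0487,0],[-0.0298,0.0487,0]], rot=[[0,0,0],[0,0,0],[0,0,0],[0,0,0],[0,0,0],[0,0,0],[0,0,0],[0,0,0],[0,0,0],[0,0,0]])

```text
t: 19.45
tcp_pos: [435.5, -107.4, 170.5]
eef_rot: [0.0, 0.96, 0.281, 0.0]
contact_force: [1.1, -0.5, -1.3]
width: 47.7
```

>>> arm_command(claw=[1,1,1,1,1], dp=[[0,0,0],[0,0,0.05],[0,0,0.04],[0,0,0],[0,0,0]], rot=[[0,0,-0.08],[0,0,-0.08],[0,0,0],[0,0,0],[0,0,0]])

```text
t: 20.08
tcp_pos: [437.1, -106.0, 81.2]
eef_rot: [0.001, 0.934, 0.357, 0.001]
contact_force: [0.5, -0.7, -1.5]
width: 47.3
```

```bash
python3 - <<'E'
from h import *
rel(437,-106,25.3)
E
```

```text
dp mm [-0.2 -0.1 55.9] psi 0.7299 tcp [ 437.1 -106.    81.2] w 47.3 t 20.07
```

>>> arm_command(claw=[1,1,1,1,1,1], dp=[[0,0,0.03],[0,0,0.015],[0,0,0.0075],[0,0,0.003],[0,0,0.001],[0,0,0]], rot=[[0,0,0],[0,0,0],[0,0,0],[0,0,0],[0,0,0],[0,0,0]])

```text
t: 20.82
tcp_pos: [437.1, -106.0, 25.0]
eef_rot: [0.001, 0.934, 0.357, 0.001]
contact_force: [-2.3, 0.5, 7.2]
width: 47.1
```

>>> arm_command(claw=[-1,-1,-1,-1,-1,-1,-1,-1,-1,-1], dp=[[0,0,0],[0,0,0],[0,0,0],[0,0,0],[0,0,-0.02],[0,0,-0.06],[0,0,-0.06],[0.035,0.024,-0.02],[0.035,0.024,0],[0.035,0.024,0]], rot=[[0,0,0],[0,0,0],[0,0,0],[0,0,0],[0,0,0],[0,0,0],[0,0,0],[0,0,0],[0,0,0],[0,0,0]])

```text
t: 22.08
tcp_pos: [563.6, -89.2, 183.8]
eef_rot: [0.0, 0.934, 0.357, 0.0]
contact_force: [0.1, -1.1, 0.0]
width: 85.7
```

>>> arm_command(claw=[-1,-1,-1,-1,-1,-1,-1,-1,-1], dp=[[0,0,0],[0,0,0],[0,0,0],[0,0,0],[0,0,0],[0,0,0],[0,0,0],[0,0,0],[0,0,0]], rot=[[0,0,0.1677],[0,0,0.1677],[0,0,0.1677],[0,0,0.1677],[0,0,0.1677],[0,0,0.1677],[0,0,0.1677],[0,0,0.1677],[0,0,0.1677]])

```text
t: 23.2
tcp_pos: [562.1, -89.3, 183.0]
eef_rot: [0.0, 0.924, -0.383, -0.0]
contact_force: [0.1, -0.3, 1.0]
width: 85.4
```

```bash
cat >> h.py <<'E'
def lilac(im,x,y,z=20,half=70):
    t=bird('wrist',im,x,y,half,z,0.5);h=cv2.cvtColor(t,cv2.COLOR_RGB2HSV)
    m=((h[...,0]>125)&(h[...,0]<165)&(h[...,1]>40)).astype(np.uint8)
    cs,_=cv2.findContours(m,cv2.RETR_EXTERNAL,cv2.CHAIN_APPROX_NONE);c=max(cs,key=cv2.contourArea)
    (rx,ry),(rw,rh),ra=cv2.minAreaRect(c);bx=cv2.boxPoints(((rx,ry),(rw,rh),ra));e=max([bx[1]-bx[0],bx[2]-bx[1]],key=np.linalg.norm)
    print('teether',np.round([x+half-ry*.5,y+half-rx*.5,rw*.5,rh*.5],1),'yaw',round(np.arctan2(-e[0],-e[1])%np.pi-np.pi,3))
E
python3 - <<'E'
from h import *
im=r.snapshot('wrist');np.save('w6.npy',im);cv2.imwrite('pics/w6.png',im[:,:,::-1])
lilac(im,610,-84)
rel(610,-84,100)
E
```

```text
teether [609.8 -84.7  31.5  93.3] yaw -0.78
dp mm [ 30.  -37.8  82.9] psi -0.7884 tcp [562.1 -89.4 183. ] w 85.3 t 23.25
```

View pics/w6.png

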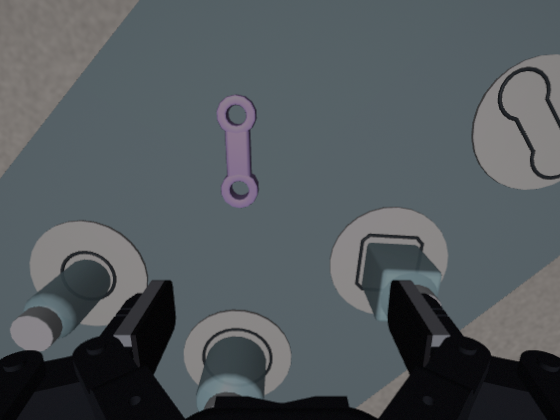

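>>> arm_command(claw=[-1,-1,-1,-1,-1,-1], dp=[[0.0297,-0.037,0.02],[0,0,0.05],[0,0,0.05],[0,0,0.02],[0,0,0],[0,0,0]], rot=[[0,0,0],[0,0,0],[0,0,0],[0,0,0],[0,0,0],[0,0,0]])

```text
t: 24.0
tcp_pos: [610.3, -84.1, 44.3]
eef_rot: [-0.0, 0.925, -0.38, 0.001]
contact_force: [0.1, 0.1, 0.4]
width: 85.4
```

```bash
python3 - <<'E'
from h import *
im=r.snapshot('wrist')
lilac(im,610,-84)
rel(609.8,-84.6,5)
E
```

```text
teether [610.8 -85.   31.1  96.5] yaw -0.78
dp mm [-0.3  0.9 39.8] psi -0.7788 tcp [610.5 -84.1  44.8] w 85.2 t 24.05
```

>>> arm_command(claw=[-1,-1,-1,1,1,1,1,1,1,1], dp=[[0,0.001,0.025],[0,0,0.01],[0,0,0.004],[0,0,0],[0,0,0],[0,0,0],[0,0,0],[0,0,0],[0,0,0],[0,0,0]], rot=[[0,0,0],[0,0,0],[0,0,0],[0,0,0],[0,0,0],[0,0,0],[0,0,0],[0,0,0],[0,0,0],[0,0,0]])

```text
t: 25.3
tcp_pos: [609.3, -84.8, 4.9]
eef_rot: [-0.0, 0.925, -0.38, 0.001]
contact_force: [0.1, 0.1, 5.4]
width: 18.4
```

>>> arm_command(claw=[1,1], dp=[[0,0,0],[0,0,0]], rot=[[0,0,0],[0,0,0]])

```text
t: 25.55
tcp_pos: [609.3, -84.8, 4.9]
eef_rot: [-0.0, 0.925, -0.38, 0.001]
contact_force: [-0.6, -0.6, 6.6]
width: 18.9
```

>>> arm_command(claw=[1,1,1,1,1,1,1,1,1,1], dp=[[0,0,-0.015],[0,0,-0.05],[0.0041,0.0508,-0.03],[0.0041,0.0508,0],[0.0041,0.0508,0],[0.0041,0.0508,0],[0.0041,0.0508,0],[0,0,0],[0,0,0],[0,0,0]], rot=[[0,0,0],[0,0,0],[0,0,0],[0,0,0],[0,0,0],[0,0,0],[0,0,0],[0,0,-0.158],[0,0,-0.158],[0,0,-0.158]])

```text
t: 26.8
tcp_pos: [444.4, -279.9, 99.7]
eef_rot: [-0.0, 0.989, -0.15, -0.0]
contact_force: [0.3, 0.6, 0.1]
width: 18.7
```

>>> arm_command(claw=[1,1,1,1], dp=[[0,0,0],[0,0,0.05],[0,0,0],[0,0,0]], rot=[[0,0,-0.158],[0,0,0],[0,0,0],[0,0,0]])

```text
t: 27.3
tcp_pos: [445.3, -280.1, 50.4]
eef_rot: [0.0, 0.997, -0.074, 0.0]
contact_force: [0.8, -0.5, -0.1]
width: 18.4
```

```bash
python3 - <<'E'
from h import *
rel(444.8,-280,9.2)
im=r.snapshot('wrist');cv2.imwrite('pics/w7.png',im[:,:,::-1])
lilac(im,445,-280,67)
E
```

```text
dp mm [-0.5 -0.  41.2] psi -0.1475 tcp [ 445.3 -280.1   50.4] w 18.4 t 27.3
teether [ 449.1 -279.1   30.7   96.3] yaw -0.153
```

View pics/w7.png

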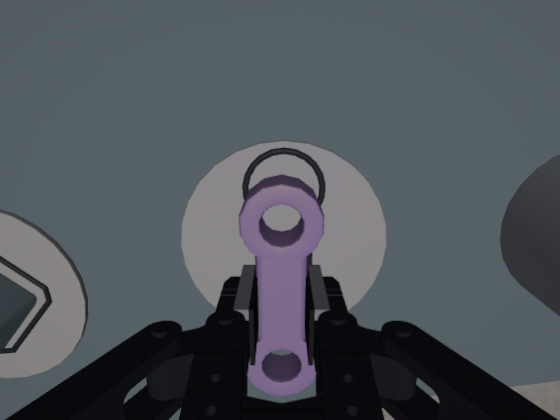

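>>> arm_command(claw=[1,1,1,1,1,1], dp=[[-0.001,0,0.02],[0,0,0.013],[0,0,0.005],[0,0,0.002],[0,0,0.001],[0,0,0]], rot=[[0,0,0],[0,0,0],[0,0,0],[0,0,0],[0,0,0],[0,0,0]])

```text
t: 28.1
tcp_pos: [444.1, -279.8, 8.9]
eef_rot: [0.0, 0.997, -0.074, 0.0]
contact_force: [-0.2, 0.7, 3.1]
width: 18.3
```

>>> arm_command(claw=[-1,-1,-1,-1,-1,-1,-1,-1,-1,-1], dp=[[0,0,0],[0,0,0],[0,0,0],[0,0,0],[0,0,0],[0,0,-0.02],[0,0,-0.06],[0,0,-0.06],[0,0,-0.06],[-0.02,-0.05,0]], rot=[[0,0,0],[0,0,0],[0,0,0],[0,0,0],[0,0,0],[0,0,0],[0,0,0],[0,0,0],[0,0,0],[0,0,0]])

```text
t: 29.35
tcp_pos: [435.2, -230.2, 213.5]
eef_rot: [0.003, 0.997, -0.075, 0.006]
contact_force: [0.3, 0.9, -1.6]
width: 85.0
```

>>> arm_command(claw=[-1,-1,-1,-1,-1,-1,-1], dp=[[-0.02,-0.05,-0.01],[-0.02,-0.05,-0.02],[-0.02,-0.05,-0.02],[-0.01,-0.04,-0.02],[0,0,-0.02],[0,0,0],[0,0,0]], rot=[[0,0,0],[0,0,0],[0,0,0],[0,0,0],[0,0,0],[0,0,0],[0,0,0]])

```text
t: 30.22
tcp_pos: [389.6, -29.2, 297.4]
eef_rot: [0.0, 0.997, -0.074, -0.001]
contact_force: [-0.4, -0.7, 0.2]
width: 85.3
```

```bash
python3 - <<'E'
from h import *
rel(444.8,-280,9.2)
im=r.snapshot('wrist');np.save('w8.npy',im);cv2.imwrite('pics/w8.png',im[:,:,::-1])
def t(f,*a,**k):
    try:f(*a,**k)
    except Exception as e:print('fail',a[1:],str(e)[:60])
t(lilac,im,445,-280,24);t(cap,'wrist',im,630,105,94,28);t(cap,'wrist',im,464,74,84,28);t(cap,'wrist',im,437,-106,88,28)
t(pad,'wrist',im,631,104.5,half=65)
E
```

```text
dp mm [ 92.  239.8 288.2] psi -0.1481 tcp [389.6 -29.2 297.4] w 85.3 t 30.23
teether [ 446.1 -275.5   38.7   94.6] yaw -0.14
fail (array([[[71, 81, 85],
        [71, 81, 85],
        [71, 81, 85],
        ...,
        [71, 81, 85],
        [71, 81, 86],
        [71, 81, 85]],

       [[71, 80, 85],
        [71, 81, 86],
        [71, 80, 85],
        ...,
        [70, 80, 85],
        [71, 81, 85],
        [71, 81, 85]],

       [[71, 81, 86],
        [71, 81, 85],
        [71, 81, 85],
        ...,
        [71, 81, 86],
        [71, 81, 85],
        [72, 81, 85]],

       ...,

       [[ 8,  8,  9],
        [ 8,  9,  9],
        [ 6,  7,  7],
        ...,
        [ 4,  4,  5],
        [ 4,  4,  4],
        [ 4,  6,  6]],

       [[ 5,  6,  7],
        [ 6,  6,  8],
        [ 4,  3,  5],
        ...,
        [ 4,  4,  5],
        [ 3,  4,  5],
        [ 4,  3,  5]],

       [[ 7,  7,  8],
        [ 5,  5,  6],
        [ 4,  4,  6],
        ...,
        [ 4,  3,  5],
        [ 3,  1,  4],
        [ 4,  2,  3]]], shape=(420, 560, 3), dtype=uint8), 630, 105, 94, 28) max() iterable argume
[... 348 characters left out ...]
    [71, 81, 85]],

       [[71, 81, 86],
        [71, 81, 85],
        [71, 81, 85],
        ...,
        [71, 81, 86],
        [71, 81, 85],
        [72, 81, 85]],

       ...,

       [[ 8,  8,  9],
        [ 8,  9,  9],
        [ 6,  7,  7],
        ...,
        [ 4,  4,  5],
        [ 4,  4,  4],
        [ 4,  6,  6]],

       [[ 5,  6,  7],
        [ 6,  6,  8],
        [ 4,  3,  5],
        ...,
        [ 4,  4,  5],
        [ 3,  4,  5],
        [ 4,  3,  5]],

       [[ 7,  7,  8],
        [ 5,  5,  6],
        [ 4,  4,  6],
        ...,
        [ 4,  3,  5],
        [ 3,  1,  4],
        [ 4,  2,  3]]], shape=(420, 560, 3), dtype=uint8), 631, 104.5) max() iterable argument is empty
```

View pics/w8.png

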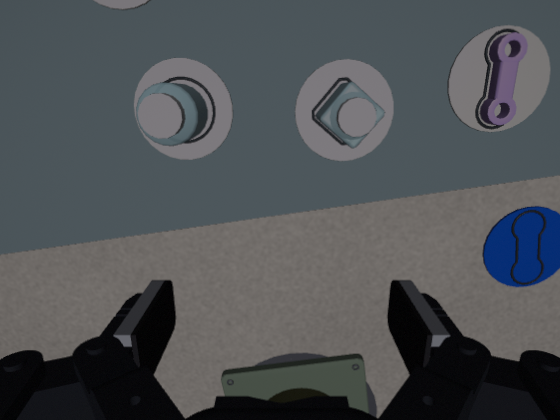

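>>> arm_command(claw=[-1,-1,-1,-1,-1], dp=[[0.045,-0.015,0],[0.045,-0.015,0],[0.045,-0.015,0],[0,0,0],[0,0,0]], rot=[[0,0,0],[0,0,0],[0,0,0],[0,0,0],[0,0,0]])

```text
t: 30.9
tcp_pos: [529.3, -4.8, 297.1]
eef_rot: [0.0, 0.997, -0.074, -0.002]
contact_force: [-0.1, 0.6, 0.5]
width: 85.3
```

```bash
python3 - <<'E'
from h import *
im=r.snapshot('wrist');np.save('w9.npy',im);cv2.imwrite('pics/w9.png',im[:,:,::-1])
def t(f,*a,**k):
    try:f(*a,**k)
    except Exception as e:print('fail',str(e)[:60])
t(lilac,im,445,-280,24);t(cap,'wrist',im,630,105,94,28)
t(pad,'wrist',im,631,104.5,half=65);t(pad,'wrist',im,445,-280,half=65)
for n in ['teether_mid','slim_mid','square_mid','wide_mid','jar','funnel']:
  for c in ['wrist','scene']:
    if c=='scene' and n=='teether_mid': r.snapshot('scene')
    print(c,n,[(np.round(d['xyz']).tolist(),round(d['score'],2)) for d in r.place_of(c,n)][:2])
E
```

```text
teether [ 447.1 -275.5   40.6   96.3] yaw -0.143
cap 628.5 96.6 [57.7 74.1]
pad [631.  105.7] axes [111.4 111.6] outline [631.7 110.1] [63.1 54.4] yaw long 1.418
pad [ 445.1 -281.4] axes [110.9 112.2] outline [ 447.5 -274.1] [ 39.3 103.9] yaw long 2.823
wrist teether_mid [([444.0, -280.0, 15.0], 0.81), ([629.0, 105.0, 56.0], 0.49)]
scene teether_mid []
wrist slim_mid [([631.0, 106.0, 55.0], 0.72)]
scene slim_mid [([634.0, 99.0, 49.0], 0.55)]
wrist square_mid [([440.0, -108.0, 48.0], 0.96)]
scene square_mid [([441.0, -108.0, 47.0], 0.57)]
wrist wide_mid [([465.0, 76.0, 43.0], 0.88)]
scene wide_mid [([464.0, 74.0, 42.0], 0.7)]
wrist jar []
scene jar [([430.0, -445.0, 4.0], 0.95)]
wrist funnel [([466.0, 73.0, 42.0], 0.52)]
scene funnel [([635.0, -446.0, 1.0], 0.66)]
```

View pics/w9.png

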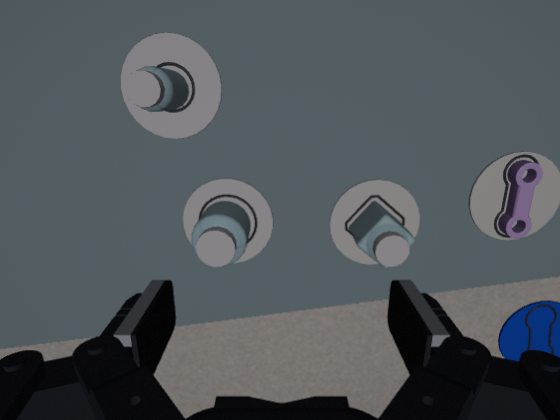

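```bash
python3 -c "
from h import *
print(r.finish_job(), r.read_state()['t'])"
```

```text
the job is handed in; nothing more can be done
the job is handed in; nothing more can be done
```

All three bottles and the teether are on their matching pads, released, and the job was handed in at about 31.5 s of simulated time. I don't have a verdict, since the hand-in reports none. Each piece was lowered until the wrist force showed contact before I opened the fingers.

| Item | Last measured centre (mm) | Pad centre (mm) | Angle |
|---|---|---|---|
| Wide bottle | 464, 75 | 465.5, 73 | not needed |
| Slim bottle | 631, 106 | 631, 105 | not needed |
| Square bottle | 436–440, −107 | 437, −106 | set down at 0.73 rad, outline 0.73 rad |
| Teether | 444, −280 | 445, −281 | −0.14 rad, outline −0.15 rad |

The jar and the funnel are within 2 mm of where they first showed in the scene camera.

Some checks failed or disagreed:
- **Teether:** my colour outline from an oblique view gave a centre at y −275.5. It included the visible side faces, so I trusted the network's −280 instead. Either value is within tolerance.
- **Slim bottle:** the cap fit failed in one view and gave a meaningless size in the last one. The scene camera put the bottle 6 to 7 mm off, at (634, 99). I relied on the wrist-camera network and the picture.
- **Scene camera:** its teether search found nothing in the last check.

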